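# Take down the nipping pile and press the box label

### The job

The two pocket diaries have finished nipping under the block and the brass weight, so take the pile apart: lay each diary flat in the open box base that was made to its measure. The label on the closed box has just been glued, so set the pressing block down flat inside the sunken label panel and stand the brass weight upright on the middle of the block (the weight can wait on a free patch of bench meanwhile). Leave the glue bottle, the thread spool and the beeswax as they are.

Things in the scene. Friction and masses are not known exactly. Their poses are not given: they have to be found in the camera images.
- large_diary_mid (a point): The larger pocket diary, a hard-cover book in plain grey cloth, 69 mm wide, 142 mm long, 26 mm thick. It lies flat at the bottom of the pile, straight on the bench. This point is its centre, half-way up (13 mm above its underside). Its long side runs along its y axis, its width along its x axis, z is up.
- small_diary_mid (a point): The smaller pocket diary, same grey cloth, 62 mm wide, 114 mm long, 22 mm thick. It lies flat on the larger diary, so that only the larger one's margin shows round it. This point is its centre, half-way up (11 mm above its underside). Its long side runs along its y axis, its width along its x axis, z is up.
- press_block_mid (a point): The pressing block, a plain maple block 55 mm wide, 100 mm long, 18 mm thick, lying flat on the smaller diary. This point is its centre, half-way up (9 mm above its underside). Its long side runs along its y axis, its width along its x axis, z is up.
- brass_weight_mid (a point): The brass weight on top of the pile, 0.72 kg: a body 40 mm (x) by 60 mm (y) and 34 mm high, with a round knob about 22 mm across in its middle that rises from the body to 60 mm above the underside. This point is its centre line, 30 mm above its underside; z is up. The bench left of the work, about 0.41 m to the robot's left and 0.43 m ahead of it, is bare and kept clear, so the weight can wait there (or on any other free patch).
- large_tray: Open box base of brown binder's board, fixed to the bench, the longer of the two: made to measure for the larger diary. Inside 79 mm (x) by 152 mm (y); outside 85 by 158 mm; walls 3 mm thick, 16 mm high above the bench; floor 3 mm thick. Both long walls are cut away down to the floor over the middle 60 mm (thumb cuts), so fingers holding a book across its width can pass. The origin is the centre of its underside, on the bench.
- small_tray: Open box base of brown binder's board, fixed to the bench, the shorter of the two: made to measure for the smaller diary. Inside 72 mm (x) by 124 mm (y); outside 78 by 130 mm; walls 3 mm thick, 16 mm high above the bench; floor 3 mm thick; the same 60 mm thumb cuts in the middle of both long walls. The origin is the centre of its underside, on the bench.
- label_box: Closed grey cloth box, fixed to the bench, 116 mm (x) by 166 mm (y), 34 mm high. In the middle of its lid is a sunken panel 67 mm (x) by 112 mm (y), 3 mm deep, its floor 31 mm above the bench, with a paper label freshly glued in it. The origin is the centre of its underside, on the bench.
- glue_bottle: Bystander: a standing white glue bottle 60 mm across and 189 mm tall, loose, beyond the work. Origin at the centre of its underside.
- thread_spool: Bystander: a wooden spool of white thread standing upright, 41 mm across, 50 mm tall, loose, beyond the work. Origin at the centre of its underside.
- beeswax: Bystander: a block of beeswax, 36 by 52 mm, 19 mm high, loose, beyond the work. Origin at the centre of its underside.
There are look-alikes about, which are no part of the job. Leave any green or orange look-alike of the part that bears brass_weight_mid alone.

How it is judged:
By the outcome, as a careful person would: the job done as asked, in the order asked, and still so for the second after the job is handed in, with the robot touching nothing.
It also fails if it takes over 144 s, if anything falls off the work surface, if the arm or the gripper's body presses on something with over 40 N, if the wrist force passes 120 N, or if a joint passes its speed limit or range.

### The arm

A 6-joint arm with a two-finger parallel gripper is mounted at the origin on the work surface; the furniture and walls round the work are solid. World frame = base frame: x ahead of the robot, y to its left, z up, the work surface at z = 0. Lengths are in m, angles in degrees, forces in N, time in s.
With the tool pointing down it reaches from about 0.375 to 0.9 m from the base axis. Payload 3.1 kg.
Tool frame: the origin (TCP) lies at the very end of the fingers, on their centre line; the grasp point (between the pads) lies 19 mm behind it; z points along the fingers, y is the line along which they close (so a half turn about z gives the same grasp; the last joint's range is limited). The gripper opens to 87 mm and grips with 3 to 60 N. Pads are 19 mm wide; open, the fingers measure 117 mm over their backs; the gripper's body (75 mm by 190 mm) begins 51 mm behind the grasp point.
Start: joints at [-73.826, 30.224, 82.088, -0, 67.689, -10.227], TCP at [0.278, -0.56, 0.223] pointing down, gripper open.
Joint ranges: [-176.69, 176.69], [-43.24, 126.21], [12.49, 139.97], [-82, 262], [0, 151.66], [-163.58, 163.58]. Speed limits (degrees/s): [159.86, 159.86, 180, 180, 180, 180].

### API

Orientations are given as a 3x3 rotation matrix whose columns are the frame's x, y, z axes.
In Python, from rig import bot gives the robot as it stands.
- The arm moves only by the tool move_arm, never from a script. Its argument "increments" is a list of rows, each an object with "xyz": the shift along the tool's x, y, z in mm, a list of three; "roll": the turn about the tool's z in rad; "grip": the opening in per cent of the stroke, from 0 (shut) to 100 (fully open). A call has 1 to 5 rows; each row shifts and turns the commanded pose from where the row before left it, along the tool's axes as they then stand; what a row does not reach is not made up. A row lasts 1/12 s, in which the tool goes at most 41.7 mm and 7.16 degrees, less where a joint would pass 70% of its speed; a pose out of reach is approached as far as the arm can. A call is refused whole if a number of a shift passes 41.7 or a number of a turn 0.125, either way. A call with a gripper value outside its range is refused whole. The fingers move at their own pace and stop on an object; the grip force is fixed at half the most. Time passes only in rows, so rows that do not move let the fingers close. It gives the time, the measured TCP pose, the force, the opening and the grip force at its end, in the units of the state.
- bot.read_state(): the state, without advancing time (a new reading comes with each control period).
- bot.capture(name): name is "scene" or "side" or "wrist"; returns (picture, depth): 384x512x3 uint8, red, green, blue; 384x512 float32, m along the optical axis (not along the pixel's ray), 0 where there is no reading.
- bot.camera_model(name): a dict with "intrinsics" (3x3 intrinsics, pixels), "rvec" (rotation vector, rad) and "tvec" (3), from world to camera coordinates, as OpenCV has them; the wrist camera has in their place "tool_from_camera" (4x4, takes a point from camera to tool coordinates, whose origin is the TCP and whose axes are the flange's). Camera axes: x right, y down, z forward; pixel columns grow to the right and rows downward; lengths in m; the calibration is good to about 2 mm. The wrist camera is an equidistant fisheye: a pixel r from the principal point sees the ray r / f radians off the axis. A picture is of the moment at which its call begins: read the wrist's pose just before it. camera_model takes no time and is no camera call.
- bot.hand_in(): hands the job in; it is judged then, once.
Trained networks look in the newest picture that a camera, given by its name, has taken for a name from the list of things; names that differ only in an ending like _2 or _b are one class to them, and where a whole thing is asked for, a point or a joint stands for the part that bears it (a point fixed in the world has none). Each returns a list of dicts, best first, with "conf" (0 to 1); they miss things now and then, are a little off and sometimes report something else, mostly with a low value. They report only what shows in the picture. A call takes as long as a camera call. They do not tell look-alikes from the thing itself.
- bot.spot_in(label, camera): "at" ([x, y, z] in m, in the coordinates of the camera as it stood for that picture, good to about 4 mm: the middle of the surface that is visible of it).
- bot.trace(label, camera): "mask" (384x512 bool, what is visible of it).
The state is a dict: "time_s": time; "joint_positions": joint angles; "qvel": joint speeds; "tau": joint torques, N m; "position": TCP position; "tcp_rot": TCP orientation; "force": force on the tool from outside, world axes, zero at the start; "moment": the same for the moment, N m; "opening": opening from 0.0 (shut) to 1.0 (fully open); "grasp_force": force on a finger pad.
Only numpy, scipy, OpenCV 4.12 (cv2) and the standard library are available. Lean on these libraries where they do the work, as an engineer would, in place of code of your own. Each camera call takes 0.05 s, during which the arm holds its last target. There are 200 camera calls.

## Working session

There is one attempt and no reset: what is moved stays moved. The work goes in short steps, Python scripts to look and compute and a tool call to move; the robot and the scene stay as the last step left them, time stands still between calls to the robot, and variables do not carry over. Pictures are saved under pics/ and viewed, at most 14 in all, crops included, and the job is handed in when it is done.

Besides the shell and the picture viewer there is one more tool, called after "Emit:" as name([rows], argument=value, ...), one row to a line, values as JSON. move_arm: Moves the arm, as the interface text tells. Its arguments: {"type":"object","properties":{"increments":{"type":"array"}},"required":["increments"]}

```bash
ls; mkdir -p pics
python3 - <<'E'
from rig import bot
import cv2,numpy as np
s=bot.read_state(); print(s)
for c in("scene","side"):
    p,d=bot.capture(c); cv2.imwrite(f"pics/{c}0.png",p[:,:,::-1])
    m=bot.camera_model(c); print(c,m)
    R=cv2.Rodrigues(np.array(m["rvec"],float))[0];t=np.array(m["tvec"]).ravel()
    for l in "large_diary_mid small_diary_mid press_block_mid brass_weight_mid large_tray small_tray label_box glue_bottle thread_spool beeswax".split():
        for r in bot.spot_in(l,c)[:3]:
            print(l,round(r["conf"],2),np.round(R.T@(np.array(r["at"])-t),3))
E
```

```text
pics
{'time_s': 0.0, 'joint_positions': array([-7.38255661e+01,  3.02781099e+01,  8.21576426e+01,  4.98749462e-04,
        6.76868817e+01, -1.02271937e+01]), 'qvel': array([ 0.07530379, -0.02259971, -0.11006197,  0.0056412 , -0.06364232,
       -0.05183415]), 'tau': array([ 6.73488812e-04, -4.40041709e+01, -1.76592332e+01,  6.32289425e-02,
        5.83262590e-02, -1.70189892e-04]), 'position': array([ 0.27773533, -0.55908289,  0.22157382]), 'tcp_rot': array([[ 8.95700717e-01,  4.44657036e-01, -5.88492666e-04],
       [ 4.44657256e-01, -8.95698437e-01,  2.05789313e-03],
       [ 3.87944697e-04, -2.10493388e-03, -9.99997709e-01]]), 'force': array([0.0169897 , 0.03018063, 0.55330477]), 'moment': array([0.02717897, 0.03781753, 0.02846713]), 'grasp_force': 0.0, 'opening': 0.9988033007296881}
scene {'intrinsics': array([[390.27140438,   0.        , 251.62177622],
       [  0.        , 390.27140438, 193.11960042],
       [  0.        ,   0.        ,   1.        ]]), 'rvec': array([ 0.61774412, -2.57708219,  1.26892237]), 'tvec': array([0.46082025, 0.11846765, 1.38450367])}
large_diary_mid 0
[... 818 characters left out ...]
  ]]), 'rvec': array([ 0.08362677,  2.98973516, -0.91404503]), 'tvec': array([ 0.42189242, -0.08389334,  1.94843801])}
large_diary_mid 0.69 [0.471 0.138 0.021]
small_diary_mid 0.47 [0.456 0.137 0.041]
press_block_mid 0.46 [0.47 0.13 0.07]
brass_weight_mid 0.73 [0.273 0.539 0.029]
brass_weight_mid 0.73 [0.222 0.447 0.038]
brass_weight_mid 0.67 [0.523 0.41  0.029]
large_tray 0.75 [0.47  0.14  0.024]
large_tray 0.57 [0.483 0.286 0.004]
small_tray 0.72 [ 0.507 -0.257  0.   ]
small_tray 0.33 [ 0.668 -0.115  0.092]
label_box 0.92 [ 0.479 -0.061  0.028]
glue_bottle 0.83 [ 0.67  -0.112  0.092]
glue_bottle 0.32 [0.653 0.165 0.047]
thread_spool 0.45 [0.651 0.168 0.05 ]
beeswax 0.41 [0.639 0.024 0.017]
```

View pics/scene0.png

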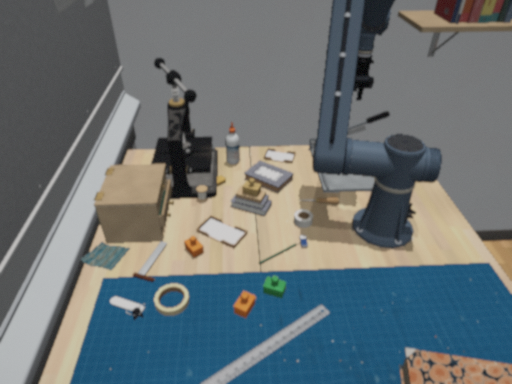

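View pics/side0.png

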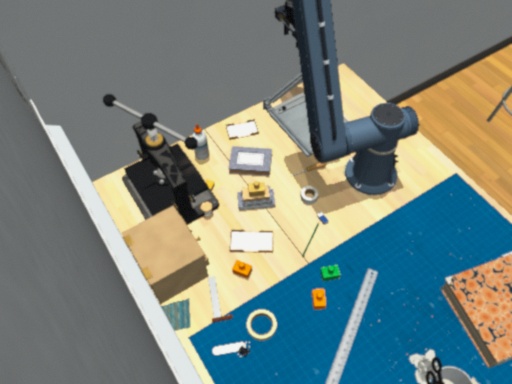

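```bash
cat > h.py <<'E'
from rig import bot
import cv2,numpy as np
def cloud(s,d,m):
    K=np.array(m["intrinsics"]);v,u=np.mgrid[:384,:512]
    a=(u-K[0,2])/K[0,0];b=(v-K[1,2])/K[1,1];th=np.hypot(a,b)
    k=np.where(th>1e-9,np.tan(np.minimum(th,1.4))/np.maximum(th,1e-9),1)
    P=np.stack([a*k*d,b*k*d,d,np.ones_like(d)],-1)
    T=np.eye(4);T[:3,:3]=s["tcp_rot"];T[:3,3]=s["position"]
    return (P@(T@np.array(m["tool_from_camera"])).T)[...,:3]
def look(save=None):
    s=bot.read_state();p,d=bot.capture("wrist")
    W=cloud(s,d,bot.camera_model("wrist"));W[d<=0]=np.nan
    if save: cv2.imwrite(save,p[:,:,::-1])
    return s,p,W
def rect(W,xy,rad,z0,z1,extra=None):
    """min-area rectangle of points within rad of xy and z in z0..z1: centre, short, long, yaw of the long side (deg)"""
    k=(np.hypot(W[...,0]-xy[0],W[...,1]-xy[1])<rad)&(W[...,2]>z0)&(W[...,2]<z1)
    if extra is not None:k&=extra
    k=cv2.morphologyEx(k.astype(np.uint8),cv2.MORPH_OPEN,np.ones((3,3)))>0
    q=W[k][:,:2]
    if len(q)<20:return None
    (c,(w,h),an)=cv2.minAreaRect((q*1000).astype(np.float32))
    if w>h:w,h=h,w
    else:an+=90
    an=an%180
    return np.round(c,1),round(w,1),round(h,1),round(an,1),len(q),np.round(np.median(W[k][:,2])*1000,1)
def pose():
    s=bot.read_state();R=s["tcp_rot"]
    return s["position"],np.degrees(np.arctan2(R[1,1],R[0,1])),R
def to(x,y,z):
    """shift in tool axes (mm) to world x,y,z (mm), yaw unchanged"""
    p,a,R=pose();return np.round(R.T@(np.array([x,y,z])-p*1000),1)
E
cat > /dev/null
```

```text
(no output)
```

Emit:
move_arm([
  {"xyz":[23,-27,-6.5],"roll":0,"grip":100},
  {"xyz":[23,-27,-6.5],"roll":0,"grip":100},
  {"xyz":[23,-27,-6.5],"roll":0,"grip":100},
  {"xyz":[23,-27,-6.5],"roll":0,"grip":100},
  {"xyz":[23,-27,-6.5],"roll":0,"grip":100},
])

```text
time_s: 1.52
position: [0.321, -0.3862, 0.2553]
tcp_rot: [[0.896, 0.444, 0.0], [0.444, -0.896, 0.0], [0.0, 0.0, -1.0]]
force: [0.1, -0.1, -0.1]
opening: 1.001
grasp_force: 0.0
```

Emit:
move_arm([
  {"xyz":[23,-27,-6.5],"roll":0,"grip":100},
  {"xyz":[23,-27,-6.5],"roll":0,"grip":100},
  {"xyz":[23,-27,-6.5],"roll":0,"grip":100},
  {"xyz":[23,-27,-6.5],"roll":0,"grip":100},
  {"xyz":[0,0,0],"roll":0,"grip":100},
])

```text
time_s: 1.93
position: [0.3554, -0.2441, 0.282]
tcp_rot: [[0.894, 0.449, 0.001], [0.449, -0.894, 0.003], [0.002, -0.003, -1.0]]
force: [0.1, 0.1, -0.4]
opening: 0.998
grasp_force: 0.0
```

Run:
```python
from h import *
s,p,W=look("pics/w1.png"); print(s["position"],bot.camera_model("wrist"))
print(rect(W,(.475,-.06),.13,.026,.05))
print(rect(W,(.51,-.26),.11,.010,.022))
print(rect(W,(.465,.13),.11,.010,.2))
np.save("W.npy",W)
```

```text
[ 0.3554066  -0.24412974  0.28196456] {'intrinsics': array([[297.31863964,   0.        , 252.91672933],
       [  0.        , 297.31863964, 192.09361947],
       [  0.        ,   0.        ,   1.        ]]), 'tool_from_camera': array([[-1.02666190e-03, -9.62558201e-01, -2.71073155e-01,
         7.38717168e-02],
       [ 9.99999025e-01, -7.31574749e-04, -1.18963320e-03,
         3.41383535e-05],
       [ 9.46780913e-04, -2.71074112e-01,  9.62558013e-01,
        -1.62129785e-01],
       [ 0.00000000e+00,  0.00000000e+00,  0.00000000e+00,
         1.00000000e+00]])}
(array([480.6, -80. ]), 117.7, 166.1, 171.8, 7798, np.float64(33.1))
(array([ 534., -283.]), 63.9, 142.1, 43.0, 153, np.float64(15.2))
(array([444.2, 104.1]), 70.4, 97.6, 2.9, 2645, np.float64(52.2))
```

View pics/w1.png

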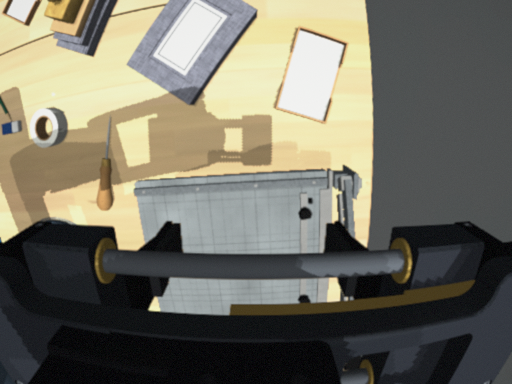

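Emit:
move_arm([
  {"xyz":[0,0,0],"roll":0,"grip":100},
  {"xyz":[0,0,0],"roll":0,"grip":100},
  {"xyz":[0,0,0],"roll":0,"grip":100},
])

```text
time_s: 2.23
position: [0.3552, -0.2513, 0.2809]
tcp_rot: [[0.896, 0.443, -0.0], [0.443, -0.896, -0.0], [-0.0, 0.0, -1.0]]
force: [0.1, 0.1, -0.5]
opening: 1.003
grasp_force: 0.0
```

Run:
```python
from h import *
s,p,W=look(); print(s["position"],s["qvel"].round(1))
print(rect(W,(.475,-.07),.13,.026,.05))
print(rect(W,(.51,-.26),.11,.010,.022))
R=s["tcp_rot"];T=np.eye(4);T[:3,:3]=R;T[:3,3]=s["position"];C=T@bot.camera_model("wrist")["tool_from_camera"]
for l in("small_tray","label_box"):
    r=bot.spot_in(l,"wrist")[0];print(l,r["conf"],(C@np.append(r["at"],1))[:3])
    k=bot.trace(l,"wrist")[0]["mask"];print(rect(W,(.5,-.15),.4,-.02,.06,k))
```

```text
[ 0.3552335  -0.25133659  0.28090895] [-0.2  0.3  0.1  0.1  0.2  0.1]
(array([480.5, -80.4]), 117.1, 166.1, 171.7, 7621, np.float64(33.1))
(array([ 511. , -261.2]), 78.4, 130.9, 11.5, 163, np.float64(15.1))
small_tray 0.74 [ 0.51191529 -0.26171224  0.00461612]
(array([ 513.3, -262.5]), 83.6, 136.4, 11.1, 4640, np.float64(3.3))
label_box 0.92 [ 0.47069998 -0.09640895  0.03204494]
(array([484.5, -72.7]), 133.6, 180.8, 171.8, 7969, np.float64(32.9))
```

Emit:
move_arm([
  {"xyz":[20.6,-29,-5],"roll":0,"grip":100},
  {"xyz":[20.6,-29,-5],"roll":0,"grip":100},
  {"xyz":[20.6,-29,-5],"roll":0,"grip":100},
  {"xyz":[20.6,-29,-5],"roll":0,"grip":100},
  {"xyz":[20.6,-29,-5],"roll":0,"grip":100},
])

```text
time_s: 2.9
position: [0.383, -0.0732, 0.3062]
tcp_rot: [[0.896, 0.443, 0.0], [0.443, -0.896, 0.0], [0.0, -0.0, -1.0]]
force: [1.8, -0.3, 0.2]
opening: 1.001
grasp_force: 0.0
```

Emit:
move_arm([
  {"xyz":[20.6,-29,-5],"roll":0,"grip":100},
  {"xyz":[20.6,-29,-5],"roll":0,"grip":100},
  {"xyz":[20.6,-29,-5],"roll":0,"grip":100},
  {"xyz":[0,0,0],"roll":0,"grip":100},
  {"xyz":[0,0,0],"roll":0,"grip":100},
])

```text
time_s: 3.32
position: [0.3998, 0.0323, 0.3212]
tcp_rot: [[0.894, 0.449, 0.0], [0.449, -0.894, -0.0], [0.0, 0.001, -1.0]]
force: [0.1, -0.8, -0.5]
opening: 0.997
grasp_force: 0.0
```

Emit:
move_arm([
  {"xyz":[0,0,0],"roll":0,"grip":100},
  {"xyz":[0,0,0],"roll":0,"grip":100},
])

```text
time_s: 3.48
position: [0.3996, 0.0299, 0.3208]
tcp_rot: [[0.897, 0.443, -0.001], [0.443, -0.897, -0.0], [-0.001, -0.0, -1.0]]
force: [-0.1, 0.1, 0.1]
opening: 1.001
grasp_force: 0.0
```

Run:
```python
from h import *
s,p,W=look("pics/w2.png"); print(s["position"],pose()[1])
np.save("W.npy",W)
print("box",rect(W,(.475,-.07),.13,.026,.05))
print("tray",rect(W,(.487,.285),.11,.010,.022))
for z0,z1 in((.02,.03),(.04,.053),(.06,.072),(.085,.105),(.115,.14)):
    print(z0,rect(W,(.465,.13),.1,z0,z1))
# sunken panel via bright paper
k=p.min(-1)>150
print("label",rect(W,(.475,-.07),.07,.02,.05,k))
```

```text
[0.39963564 0.02987417 0.32076002] -63.742464750229026
box (array([480.2, -79.5]), 116.9, 167.7, 171.9, 7301, np.float64(33.0))
tray (array([493.2, 305.4]), 141.5, 169.6, 103.1, 296, np.float64(15.1))
0.02 (array([466.3, 106.2]), 69.3, 143.0, 2.9, 708, np.float64(26.0))
0.04 (array([454.3,  83.1]), 56.4, 125.2, 156.8, 399, np.float64(47.8))
0.06 (array([467.2, 106.7]), 55.7, 100.8, 4.5, 1247, np.float64(66.1))
0.085 (array([463.4, 106.9]), 40.5, 60.3, 3.5, 1149, np.float64(99.9))
0.115 (array([463.2, 107.5]), 21.0, 22.2, 114.9, 275, np.float64(124.1))
label (array([474.8, -79.8]), 114.9, 119.3, 172.1, 2919, np.float64(31.2))
```

View pics/w2.png

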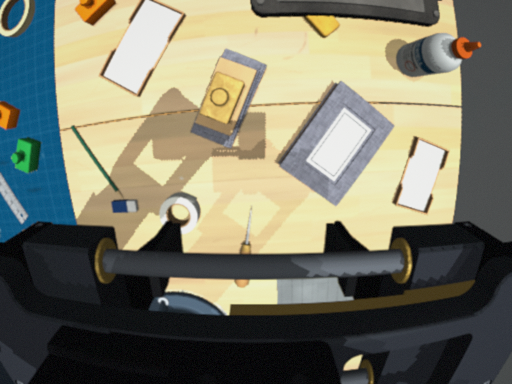

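Run:
```python
from h import *
for c in("scene","side"):
    p,d=bot.capture(c);m=bot.camera_model(c);K=m["intrinsics"];v,u=np.mgrid[:384,:512]
    P=np.stack([(u-K[0,2])/K[0,0]*d,(v-K[1,2])/K[1,1]*d,d],-1)
    W=(P-np.ravel(m["tvec"]))@cv2.Rodrigues(m["rvec"])[0]; W[d<=0]=np.nan
    print(c,"box",rect(W,(.475,-.07),.13,.026,.05))
    print("block/weight",rect(W,(.465,.12),.1,.06,.072),rect(W,(.465,.12),.1,.085,.105))
    print("trays",rect(W,(.487,.285),.11,.01,.025),rect(W,(.511,-.261),.11,.01,.025))
W=np.load("W.npy")
print("wrist tray",rect(W,(.487,.285),.1,.010,.022),rect(W,(.487,.285),.093,.010,.022))
```

```text
scene box (array([480.5, -77.3]), 124.3, 169.3, 173.2, 659, np.float64(30.7))
block/weight (array([465. , 117.2]), 50.6, 102.2, 15.8, 137, np.float64(64.7)) (array([462.2, 109.1]), 46.4, 58.6, 2.6, 140, np.float64(97.3))
trays None None
side box (array([478.4, -71.1]), 124.9, 162.8, 170.3, 524, np.float64(31.6))
block/weight (array([465.7, 117.3]), 52.2, 94.5, 174.4, 91, np.float64(64.4)) (array([461.3, 112.1]), 44.3, 60.1, 6.0, 134, np.float64(97.4))
trays None None
wrist tray (array([490.9, 282.5]), 86.1, 158.9, 174.9, 200, np.float64(15.0)) (array([490.9, 282.5]), 86.1, 158.9, 174.9, 200, np.float64(15.0))
```

Emit:
move_arm([
  {"xyz":[0,0,0],"roll":0.0995,"grip":100},
  {"xyz":[0,0,0],"roll":0.0995,"grip":100},
  {"xyz":[0,0,0],"roll":0.0995,"grip":100},
  {"xyz":[0,0,0],"roll":0.0995,"grip":100},
])

```text
time_s: 3.97
position: [0.3997, 0.03, 0.3209]
tcp_rot: [[0.998, 0.055, -0.0], [0.055, -0.998, 0.0], [-0.0, -0.0, -1.0]]
force: [-0.4, -0.5, -0.5]
opening: 1.003
grasp_force: 0.0
```

Emit:
move_arm([
  {"xyz":[17.1,-18.3,15],"roll":0,"grip":100},
  {"xyz":[17.1,-18.3,15],"roll":0,"grip":100},
  {"xyz":[17.1,-18.3,15],"roll":0,"grip":100},
  {"xyz":[17.1,-18.3,15],"roll":0,"grip":100},
  {"xyz":[0,0,15],"roll":0,"grip":100},
])

```text
time_s: 4.38
position: [0.4671, 0.1096, 0.2455]
tcp_rot: [[0.998, 0.063, 0.004], [0.063, -0.998, 0.001], [0.004, -0.001, -1.0]]
force: [-0.2, -0.6, 0.2]
opening: 1.002
grasp_force: 0.0
```

Emit:
move_arm([
  {"xyz":[0,0,15],"roll":0,"grip":100},
  {"xyz":[0,0,0],"roll":0,"grip":100},
  {"xyz":[0,0,0],"roll":0,"grip":100},
  {"xyz":[0,0,0],"roll":0,"grip":100},
])

```text
time_s: 4.72
position: [0.464, 0.1076, 0.2317]
tcp_rot: [[0.998, 0.061, 0.001], [0.061, -0.998, -0.0], [0.001, 0.0, -1.0]]
force: [0.7, 0.3, 0.5]
opening: 0.996
grasp_force: 0.0
```

Run:
```python
from h import *
s,p,W=look("pics/w3.png"); print(s["position"],pose()[1])
for z0,z1 in((.02,.03),(.044,.052),(.06,.072),(.09,.105),(.115,.14)):
    print(z0,rect(W,(.465,.107),.09,z0,z1))
print("tray",rect(W,(.491,.2825),.1,.010,.022))
print("box",rect(W,(.48,-.08),.13,.026,.05))
print(to(463.3,107.2,72))
```

```text
[0.46397819 0.10760908 0.23165247] -86.47694857078137
0.02 (array([466.5, 106.5]), 69.1, 141.1, 2.4, 889, np.float64(26.0))
0.044 (array([463.9, 105.8]), 60.6, 114.3, 5.4, 367, np.float64(47.9))
0.06 (array([466.6, 107.7]), 54.3, 100.0, 4.5, 1803, np.float64(65.9))
0.09 (array([463.7, 107.5]), 39.9, 59.2, 3.3, 1759, np.float64(99.9))
0.115 (array([463.6, 107.2]), 20.4, 22.2, 94.0, 425, np.float64(124.2))
tray (array([490.5, 282.4]), 86.5, 157.8, 175.0, 509, np.float64(15.2))
box (array([480.5, -79.9]), 117.8, 167.2, 171.5, 8976, np.float64(33.0))
[ -1.2   0.4 160. ]
```

View pics/w3.png

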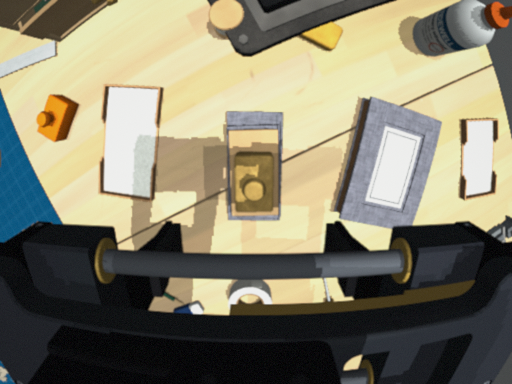

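Emit:
move_arm([
  {"xyz":[0,0,30],"roll":0,"grip":100},
  {"xyz":[0,0,30],"roll":0,"grip":100},
  {"xyz":[0,0,30],"roll":0,"grip":100},
  {"xyz":[0,0,25],"roll":0,"grip":100},
  {"xyz":[0,0,20],"roll":0,"grip":100},
])

```text
time_s: 5.18
position: [0.4639, 0.1079, 0.0955]
tcp_rot: [[0.998, 0.062, 0.001], [0.062, -0.998, 0.0], [0.001, 0.0, -1.0]]
force: [-0.3, 0.2, -0.1]
opening: 1.001
grasp_force: 0.0
```

Emit:
move_arm([
  {"xyz":[0,0,15],"roll":0,"grip":100},
  {"xyz":[0,0,9],"roll":0,"grip":100},
  {"xyz":[0,0,0],"roll":0,"grip":100},
  {"xyz":[0,0,0],"roll":0,"grip":100},
  {"xyz":[0,0,0],"roll":0,"grip":0},
])

```text
time_s: 5.6
position: [0.4645, 0.1083, 0.0732]
tcp_rot: [[0.998, 0.063, 0.003], [0.063, -0.998, -0.0], [0.003, 0.0, -1.0]]
force: [0.1, 0.1, 1.3]
opening: 0.974
grasp_force: 0.0
```

Emit:
move_arm([
  {"xyz":[0,0,0],"roll":0,"grip":0},
  {"xyz":[0,0,0],"roll":0,"grip":0},
  {"xyz":[0,0,0],"roll":0,"grip":0},
  {"xyz":[0,0,0],"roll":0,"grip":0},
  {"xyz":[0,0,0],"roll":0,"grip":0},
])

```text
time_s: 6.02
position: [0.4635, 0.1084, 0.0723]
tcp_rot: [[0.998, 0.063, 0.001], [0.063, -0.998, -0.0], [0.001, 0.0, -1.0]]
force: [0.2, 0.3, 0.3]
opening: 0.632
grasp_force: 0.0
```

Emit:
move_arm([
  {"xyz":[0,0,0],"roll":0,"grip":0},
  {"xyz":[0,0,0],"roll":0,"grip":0},
  {"xyz":[0,0,0],"roll":0,"grip":0},
  {"xyz":[0,0,0],"roll":0,"grip":0},
  {"xyz":[0,0,0],"roll":0,"grip":0},
])

```text
time_s: 6.43
position: [0.4634, 0.108, 0.0721]
tcp_rot: [[0.998, 0.063, -0.0], [0.063, -0.998, -0.001], [-0.0, 0.001, -1.0]]
force: [-0.3, -2.6, 1.2]
opening: 0.458
grasp_force: 30.0
```

Emit:
move_arm([
  {"xyz":[0,0,-3],"roll":0,"grip":0},
  {"xyz":[0,0,-7],"roll":0,"grip":0},
  {"xyz":[0,0,-15],"roll":0,"grip":0},
  {"xyz":[0,0,-20],"roll":0,"grip":0},
  {"xyz":[0,0,-15],"roll":0,"grip":0},
])

```text
time_s: 6.85
position: [0.4625, 0.1087, 0.1326]
tcp_rot: [[0.998, 0.063, -0.002], [0.063, -0.998, 0.001], [-0.002, -0.001, -1.0]]
force: [0.5, 0.2, -7.8]
opening: 0.458
grasp_force: 30.0
```

Emit:
move_arm([
  {"xyz":[-1,-12,0],"roll":0,"grip":0},
  {"xyz":[-1,-24,0],"roll":0,"grip":0},
  {"xyz":[-1.5,-30,0],"roll":0,"grip":0},
  {"xyz":[-1.5,-30,0],"roll":0,"grip":0},
  {"xyz":[-1.5,-30,0],"roll":0,"grip":0},
])

```text
time_s: 7.27
position: [0.4476, 0.2348, 0.1318]
tcp_rot: [[0.998, 0.062, -0.002], [0.062, -0.998, -0.0], [-0.002, -0.0, -1.0]]
force: [0.6, -0.1, -6.4]
opening: 0.458
grasp_force: 30.0
```

Emit:
move_arm([
  {"xyz":[-1.5,-30,0],"roll":0,"grip":0},
  {"xyz":[-1.5,-30,0],"roll":0,"grip":0},
  {"xyz":[-1.5,-30,0],"roll":0,"grip":0},
  {"xyz":[-1.5,-30,0],"roll":0,"grip":0},
  {"xyz":[-1.5,-30,0],"roll":0,"grip":0},
])

```text
time_s: 7.68
position: [0.4301, 0.3841, 0.1313]
tcp_rot: [[0.998, 0.063, -0.003], [0.063, -0.998, -0.001], [-0.003, 0.001, -1.0]]
force: [0.8, 0.1, -7.0]
opening: 0.455
grasp_force: 30.0
```

Emit:
move_arm([
  {"xyz":[0,-18,0],"roll":0,"grip":0},
  {"xyz":[0,-7,0],"roll":0,"grip":0},
  {"xyz":[0,0,0],"roll":0,"grip":0},
  {"xyz":[0,0,0],"roll":0,"grip":0},
])

```text
time_s: 8.02
position: [0.4293, 0.407, 0.1313]
tcp_rot: [[0.998, 0.064, -0.002], [0.064, -0.998, -0.002], [-0.003, 0.002, -1.0]]
force: [0.4, 0.1, -8.0]
opening: 0.458
grasp_force: 30.0
```

Run:
```python
from h import *
s,p,W=look("pics/w4.png"); print(s["position"],pose()[1],s["grasp_force"],s["force"])
for c in((.43,.41),(.522,.41)): print(rect(W,c,.06,.01,.09))
```

```text
[0.42928825 0.4070124  0.13126116] -86.40551718647642 30.000002793967724 [ 0.35958846  0.10152619 -7.96823752]
None
(array([527.9, 398.3]), 40.2, 60.9, 154.2, 3061, np.float64(34.1))
```

View pics/w4.png

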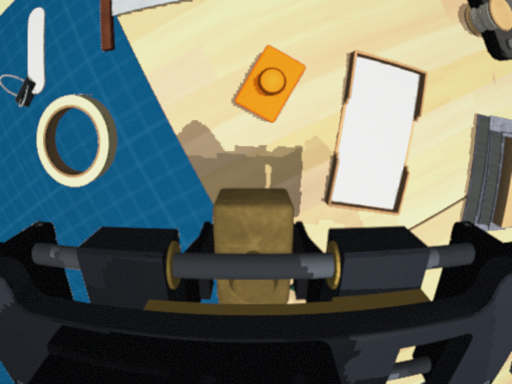

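Emit:
move_arm([
  {"xyz":[0,8,20],"roll":0,"grip":0},
  {"xyz":[0,0,30],"roll":0,"grip":0},
  {"xyz":[0,0,30],"roll":0,"grip":0},
  {"xyz":[0,0,22],"roll":0,"grip":0},
  {"xyz":[0,0,12],"roll":0,"grip":0},
])

```text
time_s: 8.48
position: [0.4296, 0.397, 0.0153]
tcp_rot: [[0.998, 0.061, -0.005], [0.061, -0.998, -0.004], [-0.005, 0.003, -1.0]]
force: [-0.8, -0.2, -6.8]
opening: 0.458
grasp_force: 30.0
```

Emit:
move_arm([
  {"xyz":[0,0,6],"roll":0,"grip":0},
  {"xyz":[0,0,3],"roll":0,"grip":0},
  {"xyz":[0,0,2],"roll":0,"grip":0},
  {"xyz":[0,0,0],"roll":0,"grip":0},
  {"xyz":[0,0,0],"roll":0,"grip":0},
])

```text
time_s: 8.9
position: [0.4319, 0.4004, 0.0083]
tcp_rot: [[0.998, 0.063, 0.002], [0.063, -0.998, 0.001], [0.002, -0.001, -1.0]]
force: [0.3, 0.1, -7.1]
opening: 0.461
grasp_force: 30.0
```

Emit:
move_arm([
  {"xyz":[0,0,1],"roll":0,"grip":0},
  {"xyz":[0,0,0],"roll":0,"grip":0},
  {"xyz":[0,0,0],"roll":0,"grip":0},
])

```text
time_s: 9.15
position: [0.4312, 0.4001, 0.0066]
tcp_rot: [[0.998, 0.063, 0.001], [0.063, -0.998, 0.0], [0.001, -0.0, -1.0]]
force: [-0.1, 0.2, -7.5]
opening: 0.455
grasp_force: 30.0
```

Emit:
move_arm([
  {"xyz":[0,0,0.7],"roll":0,"grip":0},
  {"xyz":[0,0,0],"roll":0,"grip":0},
  {"xyz":[0,0,0],"roll":0,"grip":0},
])

```text
time_s: 9.4
position: [0.4313, 0.4001, 0.0061]
tcp_rot: [[0.998, 0.063, 0.001], [0.063, -0.998, 0.0], [0.001, -0.0, -1.0]]
force: [-1.3, -0.7, -0.4]
opening: 0.458
grasp_force: 30.0
```

Emit:
move_arm([
  {"xyz":[0,0,0],"roll":0,"grip":100},
  {"xyz":[0,0,0],"roll":0,"grip":100},
  {"xyz":[0,0,0],"roll":0,"grip":100},
  {"xyz":[0,0,0],"roll":0,"grip":100},
  {"xyz":[0,0,0],"roll":0,"grip":100},
])

```text
time_s: 9.82
position: [0.4313, 0.4001, 0.0055]
tcp_rot: [[0.998, 0.063, 0.001], [0.063, -0.998, 0.0], [0.001, -0.0, -1.0]]
force: [0.6, -0.2, -1.1]
opening: 0.751
grasp_force: 0.0
```

Emit:
move_arm([
  {"xyz":[0,0,-10],"roll":0,"grip":100},
  {"xyz":[0,0,-30],"roll":0,"grip":100},
  {"xyz":[0,0,-40],"roll":0,"grip":100},
  {"xyz":[0,0,-40],"roll":0,"grip":100},
  {"xyz":[0,0,-30],"roll":0,"grip":100},
])

```text
time_s: 10.23
position: [0.4318, 0.4004, 0.159]
tcp_rot: [[0.998, 0.063, 0.003], [0.063, -0.998, 0.002], [0.003, -0.002, -1.0]]
force: [0.6, 0.4, 0.3]
opening: 0.994
grasp_force: 0.0
```

Emit:
move_arm([
  {"xyz":[1.5,25,0],"roll":0,"grip":100},
  {"xyz":[1.5,30,0],"roll":0,"grip":100},
  {"xyz":[1.5,35,0],"roll":0,"grip":100},
  {"xyz":[1.5,35,0],"roll":0,"grip":100},
  {"xyz":[1.5,35,0],"roll":0,"grip":100},
])

```text
time_s: 10.65
position: [0.4485, 0.2395, 0.1563]
tcp_rot: [[0.998, 0.064, 0.001], [0.064, -0.998, 0.0], [0.001, -0.0, -1.0]]
force: [0.5, -0.7, -0.2]
opening: 1.0
grasp_force: 0.0
```

Emit:
move_arm([
  {"xyz":[1.5,35,0],"roll":0,"grip":100},
  {"xyz":[1.5,35,0],"roll":0,"grip":100},
  {"xyz":[1.5,35,0],"roll":0,"grip":100},
  {"xyz":[1.5,25,0],"roll":0,"grip":100},
  {"xyz":[1.5,5,0],"roll":0,"grip":100},
])

```text
time_s: 11.07
position: [0.4652, 0.1031, 0.1561]
tcp_rot: [[0.998, 0.059, 0.001], [0.059, -0.998, -0.001], [0.001, 0.001, -1.0]]
force: [0.4, 1.1, -0.1]
opening: 1.005
grasp_force: 0.0
```

Emit:
move_arm([
  {"xyz":[0,0,0],"roll":0,"grip":100},
  {"xyz":[0,0,0],"roll":0,"grip":100},
  {"xyz":[0,0,0],"roll":0,"grip":100},
])

```text
time_s: 11.32
position: [0.4643, 0.1075, 0.1556]
tcp_rot: [[0.998, 0.064, 0.0], [0.064, -0.998, 0.0], [0.0, -0.0, -1.0]]
force: [0.3, -0.1, -0.4]
opening: 0.997
grasp_force: 0.0
```

Run:
```python
from h import *
s,p,W=look("pics/w5.png"); print(s["position"],pose()[1])
for z0,z1 in((.02,.03),(.044,.052),(.06,.072)):
    print(z0,rect(W,(.465,.107),.09,z0,z1))
print("box",rect(W,(.48,-.08),.13,.026,.05))
r=rect(W,(.465,.107),.09,.06,.072); print(to(*r[0],53))
```

```text
[0.464285   0.10749509 0.15558394] -86.30251254105127
0.02 (array([466.4, 106.2]), 69.3, 141.7, 3.1, 1444, np.float64(25.9))
0.044 (array([471.8, 106.6]), 61.8, 98.1, 5.6, 320, np.float64(47.8))
0.06 (array([467.3, 106.9]), 54.9, 100.1, 4.7, 6637, np.float64(66.0))
box (array([480.4, -80.2]), 118.3, 166.4, 171.8, 10719, np.float64(32.9))
[  3.1   1.  102.5]
```

Emit:
move_arm([
  {"xyz":[3,0.6,20],"roll":-0.019,"grip":100},
  {"xyz":[0,0,25],"roll":0,"grip":100},
  {"xyz":[0,0,25],"roll":0,"grip":100},
  {"xyz":[0,0,18],"roll":0,"grip":100},
  {"xyz":[0,0,9],"roll":0,"grip":100},
])

```text
time_s: 11.78
position: [0.466, 0.1073, 0.0564]
tcp_rot: [[0.996, 0.084, -0.004], [0.084, -0.996, 0.0], [-0.004, -0.0, -1.0]]
force: [0.8, -0.6, -0.4]
opening: 0.998
grasp_force: 0.0
```

Emit:
move_arm([
  {"xyz":[0,0,5.5],"roll":0,"grip":100},
  {"xyz":[0,0,0],"roll":0,"grip":100},
  {"xyz":[0,0,0],"roll":0,"grip":100},
  {"xyz":[0,0,0],"roll":0,"grip":100},
])

```text
time_s: 12.12
position: [0.4683, 0.1063, 0.0537]
tcp_rot: [[0.997, 0.082, 0.002], [0.082, -0.997, -0.0], [0.002, 0.0, -1.0]]
force: [-0.1, 0.3, 0.2]
opening: 1.0
grasp_force: 0.0
```

Emit:
move_arm([
  {"xyz":[0,0,0],"roll":0,"grip":0},
  {"xyz":[0,0,0],"roll":0,"grip":0},
  {"xyz":[0,0,0],"roll":0,"grip":0},
  {"xyz":[0,0,0],"roll":0,"grip":0},
  {"xyz":[0,0,0],"roll":0,"grip":0},
])

```text
time_s: 12.53
position: [0.4677, 0.1059, 0.0531]
tcp_rot: [[0.997, 0.081, 0.001], [0.081, -0.997, 0.0], [0.001, 0.0, -1.0]]
force: [-0.7, -0.5, 0.6]
opening: 0.711
grasp_force: 0.0
```

Emit:
move_arm([
  {"xyz":[0,0,0],"roll":0,"grip":0},
  {"xyz":[0,0,0],"roll":0,"grip":0},
  {"xyz":[0,0,0],"roll":0,"grip":0},
  {"xyz":[0,0,0],"roll":0,"grip":0},
])

```text
time_s: 12.87
position: [0.4676, 0.106, 0.053]
tcp_rot: [[0.997, 0.082, 0.0], [0.082, -0.997, -0.0], [0.0, 0.0, -1.0]]
force: [0.1, 0.0, 2.1]
opening: 0.626
grasp_force: 30.0
```

Emit:
move_arm([
  {"xyz":[0,0,-2],"roll":0,"grip":0},
  {"xyz":[0,0,-5],"roll":0,"grip":0},
  {"xyz":[0,0,-12],"roll":0,"grip":0},
  {"xyz":[0,0,-15],"roll":0,"grip":0},
  {"xyz":[0,0,-10],"roll":0,"grip":0},
])

```text
time_s: 13.28
position: [0.4676, 0.106, 0.0978]
tcp_rot: [[0.997, 0.082, 0.0], [0.082, -0.997, 0.0], [0.0, 0.0, -1.0]]
force: [-0.1, -0.0, -0.6]
opening: 0.629
grasp_force: 30.0
```

Emit:
move_arm([
  {"xyz":[0,12,-6],"roll":0,"grip":0},
  {"xyz":[0,22,-5],"roll":0,"grip":0},
  {"xyz":[0,28,-5],"roll":0,"grip":0},
  {"xyz":[-1,28,0],"roll":0,"grip":0},
  {"xyz":[-1,28,0],"roll":0,"grip":0},
])

```text
time_s: 13.7
position: [0.4754, -0.0127, 0.1135]
tcp_rot: [[0.997, 0.083, 0.001], [0.083, -0.997, -0.0], [0.001, 0.0, -1.0]]
force: [0.4, -0.2, -0.8]
opening: 0.627
grasp_force: 30.0
```

Emit:
move_arm([
  {"xyz":[-0.6,28,0],"roll":0,"grip":0},
  {"xyz":[0,22,0],"roll":0,"grip":0},
  {"xyz":[0,12,0],"roll":0,"grip":0},
  {"xyz":[0,6.5,0],"roll":0.075,"grip":0},
  {"xyz":[0,0,0],"roll":0.075,"grip":0},
])

```text
time_s: 14.12
position: [0.4806, -0.0814, 0.113]
tcp_rot: [[0.997, -0.074, 0.001], [-0.074, -0.997, -0.0], [0.001, 0.0, -1.0]]
force: [-0.1, 0.4, -0.5]
opening: 0.631
grasp_force: 30.0
```

Emit:
move_arm([
  {"xyz":[0,0,0],"roll":0.075,"grip":0},
  {"xyz":[0,0,0],"roll":0,"grip":0},
  {"xyz":[0,0,0],"roll":0,"grip":0},
  {"xyz":[0,0,0],"roll":0,"grip":0},
])

```text
time_s: 14.45
position: [0.4801, -0.0796, 0.1129]
tcp_rot: [[0.99, -0.141, -0.0], [-0.141, -0.99, 0.0], [-0.0, -0.0, -1.0]]
force: [1.1, -0.1, -0.0]
opening: 0.63
grasp_force: 30.0
```

Run:
```python
from h import *
s,p,W=look("pics/w6.png"); print(s["position"],pose()[1],s["grasp_force"])
print("diary",rect(W,(.465,.107),.09,.044,.053),rect(W,(.465,.107),.09,.02,.03))
print("box",rect(W,(.48,-.08),.13,.026,.05))
print("held",rect(W,(.48,-.08),.09,.1,.13))
print("tray",rect(W,(.511,-.261),.09,.010,.022))
print(to(480.3,-80,40))
```

```text
[ 0.48007229 -0.07961341  0.11288579] -98.09886584094139 29.999733567237854
diary (array([493.7, 108.6]), 55.7, 64.1, 95.6, 2120, np.float64(48.0)) (array([503.7, 107.5]), 68.9, 71.2, 91.7, 1353, np.float64(26.0))
box (array([509.6, -84.5]), 107.4, 116.2, 81.9, 9862, np.float64(33.8))
held (array([484.7, -80.4]), 72.0, 89.8, 171.9, 12541, np.float64(125.9))
tray (array([ 509.9, -261. ]), 79.4, 130.0, 11.2, 1011, np.float64(14.8))
[ 0.3  0.3 72.9]
```

View pics/w6.png

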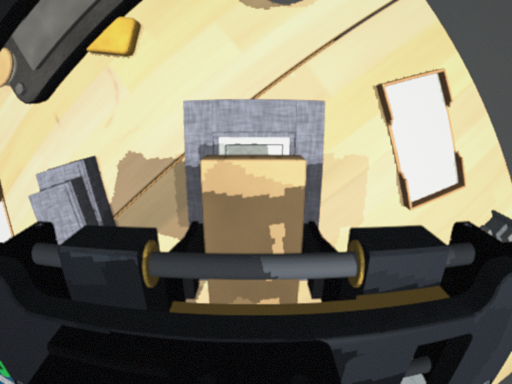

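Emit:
move_arm([
  {"xyz":[0.3,0.3,15],"roll":0,"grip":0},
  {"xyz":[0,0,20],"roll":0,"grip":0},
  {"xyz":[0,0,18],"roll":0,"grip":0},
  {"xyz":[0,0,12],"roll":0,"grip":0},
  {"xyz":[0,0,6],"roll":0,"grip":0},
])

```text
time_s: 14.92
position: [0.4797, -0.0799, 0.0404]
tcp_rot: [[0.99, -0.142, -0.002], [-0.142, -0.99, 0.001], [-0.003, -0.001, -1.0]]
force: [0.2, 0.2, -0.7]
opening: 0.627
grasp_force: 30.0
```

Emit:
move_arm([
  {"xyz":[0,0,3],"roll":0,"grip":0},
  {"xyz":[0,0,1.5],"roll":0,"grip":0},
  {"xyz":[0,0,0],"roll":0,"grip":0},
  {"xyz":[0,0,0],"roll":0,"grip":0},
  {"xyz":[0,0,0],"roll":0,"grip":0},
])

```text
time_s: 15.33
position: [0.481, -0.0806, 0.038]
tcp_rot: [[0.99, -0.143, 0.001], [-0.143, -0.99, -0.001], [0.002, 0.0, -1.0]]
force: [-0.1, 0.6, -1.3]
opening: 0.626
grasp_force: 30.0
```

Emit:
move_arm([
  {"xyz":[0,0,1],"roll":0,"grip":0},
  {"xyz":[0,0,0],"roll":0,"grip":0},
  {"xyz":[0,0,0],"roll":0,"grip":0},
])

```text
time_s: 15.58
position: [0.4806, -0.0805, 0.0366]
tcp_rot: [[0.99, -0.143, 0.0], [-0.143, -0.99, -0.0], [0.0, 0.0, -1.0]]
force: [0.1, -0.5, -0.9]
opening: 0.625
grasp_force: 30.0
```

Emit:
move_arm([
  {"xyz":[0,0,0.6],"roll":0,"grip":0},
  {"xyz":[0,0,0],"roll":0,"grip":0},
  {"xyz":[0,0,0],"roll":0,"grip":0},
])

```text
time_s: 15.83
position: [0.4806, -0.0805, 0.036]
tcp_rot: [[0.99, -0.143, 0.0], [-0.143, -0.99, -0.0], [0.0, 0.0, -1.0]]
force: [-0.1, 0.1, 2.5]
opening: 0.627
grasp_force: 30.0
```

Emit:
move_arm([
  {"xyz":[0,0,0],"roll":0,"grip":100},
  {"xyz":[0,0,0],"roll":0,"grip":100},
  {"xyz":[0,0,0],"roll":0,"grip":100},
  {"xyz":[0,0,0],"roll":0,"grip":100},
  {"xyz":[0,0,0],"roll":0,"grip":100},
])

```text
time_s: 16.25
position: [0.4804, -0.0804, 0.0357]
tcp_rot: [[0.99, -0.143, -0.0], [-0.143, -0.99, 0.0], [-0.0, -0.0, -1.0]]
force: [0.2, 1.0, -0.3]
opening: 0.921
grasp_force: 0.0
```

Emit:
move_arm([
  {"xyz":[0,0,-10],"roll":0,"grip":100},
  {"xyz":[0,0,-25],"roll":0,"grip":100},
  {"xyz":[0,0,-40],"roll":0,"grip":100},
  {"xyz":[0,0,-40],"roll":0,"grip":100},
  {"xyz":[-20,-15,-20],"roll":0,"grip":100},
])

```text
time_s: 16.67
position: [0.4693, -0.0664, 0.1758]
tcp_rot: [[0.989, -0.145, 0.014], [-0.145, -0.989, -0.006], [0.014, 0.004, -1.0]]
force: [0.9, -0.2, -0.7]
opening: 0.995
grasp_force: 0.0
```

Emit:
move_arm([
  {"xyz":[-20,-15,0],"roll":0,"grip":100},
  {"xyz":[0,0,0],"roll":0,"grip":100},
  {"xyz":[0,0,0],"roll":0,"grip":100},
  {"xyz":[0,0,0],"roll":0,"grip":100},
])

```text
time_s: 17.0
position: [0.4457, -0.0453, 0.1712]
tcp_rot: [[0.99, -0.142, 0.002], [-0.142, -0.99, -0.001], [0.002, 0.0, -1.0]]
force: [0.9, 0.1, -0.7]
opening: 1.0
grasp_force: 0.0
```

Run:
```python
from h import *
s,p,W=look("pics/w7.png"); print(s["position"],pose()[1],s["grasp_force"])
print("diary",rect(W,(.465,.107),.09,.044,.053),rect(W,(.465,.107),.09,.02,.03))
k=(np.hypot(W[...,0]-.48,W[...,1]+.08)<.03); print("block top z",np.nanpercentile(W[k][:,2],[5,50,95]))
print("block",rect(W,(.48,-.08),.09,.042,.055))
print("box",rect(W,(.48,-.08),.13,.026,.039))
print(to(465,107,150))
```

```text
[ 0.44570589 -0.04525806  0.17123653] -98.20950522486169 0.0
diary (array([464.5, 105.9]), 63.4, 114.2, 5.7, 4904, np.float64(48.1)) (array([466.9, 105.2]), 69.4, 141.9, 3.3, 1478, np.float64(25.9))
block top z [0.04871021 0.26970209 0.29132373]
block (array([480.3, -80.4]), 55.8, 99.7, 171.8, 5755, np.float64(49.0))
box (array([480.7, -80.3]), 116.1, 166.2, 171.7, 11587, np.float64(33.8))
[  -3.  -153.7   20.9]
```

View pics/w7.png

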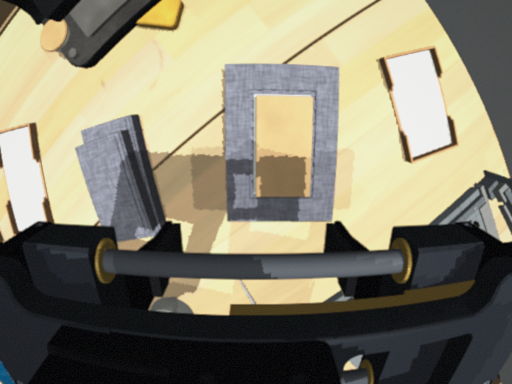

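Emit:
move_arm([
  {"xyz":[-0.5,-25,0],"roll":0,"grip":100},
  {"xyz":[-0.5,-35,0],"roll":0,"grip":100},
  {"xyz":[-0.5,-35,0],"roll":0,"grip":100},
  {"xyz":[-0.5,-35,0],"roll":0,"grip":100},
  {"xyz":[-0.9,-22.4,0],"roll":-0.1215,"grip":100},
])

```text
time_s: 17.47
position: [0.4653, 0.1083, 0.1702]
tcp_rot: [[1.0, -0.02, 0.0], [-0.02, -1.0, 0.001], [0.0, -0.001, -1.0]]
force: [1.1, -0.5, 0.7]
opening: 1.002
grasp_force: 0.0
```

Emit:
move_arm([
  {"xyz":[0,0,21],"roll":-0.1215,"grip":100},
  {"xyz":[0,0,0],"roll":0,"grip":100},
  {"xyz":[0,0,0],"roll":0,"grip":100},
  {"xyz":[0,0,0],"roll":0,"grip":100},
])

```text
time_s: 17.8
position: [0.4644, 0.1055, 0.1496]
tcp_rot: [[0.995, 0.096, -0.001], [0.096, -0.995, -0.0], [-0.001, 0.0, -1.0]]
force: [0.5, 0.2, -0.2]
opening: 0.998
grasp_force: 0.0
```

Run:
```python
from h import *
s,p,W=look(); print(s["position"],pose()[1])
r=rect(W,(.465,.106),.09,.044,.053)
print("diary",r,rect(W,(.465,.106),.09,.02,.03))
print(to(*r[0],30.8), to(464.5,105.9,30.8))
```

```text
[0.46443355 0.10553109 0.14959901] -84.4843876872582
diary (array([463.8, 106. ]), 62.1, 114.3, 5.3, 7757, np.float64(47.9)) (array([466.7, 106. ]), 68.9, 141.2, 2.9, 1457, np.float64(25.9))
[ -0.8  -0.7 119.1] [-1.000e-01 -5.000e-01  1.191e+02]
```

Emit:
move_arm([
  {"xyz":[-0.5,-0.5,25],"roll":0,"grip":100},
  {"xyz":[0,0,32],"roll":0,"grip":100},
  {"xyz":[0,0,28],"roll":0,"grip":100},
  {"xyz":[0,0,18],"roll":0,"grip":100},
  {"xyz":[0,0,10],"roll":0,"grip":100},
])

```text
time_s: 18.27
position: [0.4632, 0.1057, 0.0353]
tcp_rot: [[0.995, 0.096, -0.002], [0.096, -0.995, -0.0], [-0.002, -0.0, -1.0]]
force: [-0.3, -0.1, -0.7]
opening: 1.002
grasp_force: 0.0
```

Emit:
move_arm([
  {"xyz":[0,0,6],"roll":0,"grip":100},
  {"xyz":[0,0,0],"roll":0,"grip":100},
  {"xyz":[0,0,0],"roll":0,"grip":100},
  {"xyz":[0,0,0],"roll":0,"grip":100},
])

```text
time_s: 18.6
position: [0.4645, 0.1066, 0.0318]
tcp_rot: [[0.995, 0.099, 0.002], [0.099, -0.995, -0.0], [0.002, 0.0, -1.0]]
force: [-0.3, -0.2, 0.3]
opening: 0.998
grasp_force: 0.0
```

Emit:
move_arm([
  {"xyz":[0,0,0],"roll":0,"grip":0},
  {"xyz":[0,0,0],"roll":0,"grip":0},
  {"xyz":[0,0,0],"roll":0,"grip":0},
  {"xyz":[0,0,0],"roll":0,"grip":0},
  {"xyz":[0,0,0],"roll":0,"grip":0},
])

```text
time_s: 19.02
position: [0.4636, 0.1067, 0.031]
tcp_rot: [[0.995, 0.1, 0.001], [0.1, -0.995, -0.0], [0.0, 0.0, -1.0]]
force: [0.1, -0.2, 3.5]
opening: 0.711
grasp_force: 30.3
```

Emit:
move_arm([
  {"xyz":[0,0,0],"roll":0,"grip":0},
  {"xyz":[0,0,0],"roll":0,"grip":0},
  {"xyz":[0,0,0],"roll":0,"grip":0},
])

```text
time_s: 19.27
position: [0.4637, 0.1067, 0.031]
tcp_rot: [[0.995, 0.1, 0.0], [0.1, -0.995, -0.0], [0.0, 0.0, -1.0]]
force: [-0.6, 0.0, 4.6]
opening: 0.707
grasp_force: 30.0
```

Emit:
move_arm([
  {"xyz":[0,0,-2],"roll":0,"grip":0},
  {"xyz":[0,0,-6],"roll":0,"grip":0},
  {"xyz":[0,0,-15],"roll":0,"grip":0},
  {"xyz":[0,0,-25],"roll":0,"grip":0},
  {"xyz":[0,0,-25],"roll":0,"grip":0},
])

```text
time_s: 19.68
position: [0.4624, 0.1066, 0.104]
tcp_rot: [[0.995, 0.099, -0.003], [0.099, -0.995, 0.0], [-0.003, -0.0, -1.0]]
force: [0.5, 1.1, -2.0]
opening: 0.706
grasp_force: 30.0
```

Emit:
move_arm([
  {"xyz":[0,12,-15],"roll":0,"grip":0},
  {"xyz":[0.7,22,-2],"roll":0,"grip":0},
  {"xyz":[0.7,30,0],"roll":0,"grip":0},
  {"xyz":[0.7,30,0],"roll":0,"grip":0},
  {"xyz":[0.7,30,0],"roll":0,"grip":0},
])

```text
time_s: 20.1
position: [0.4784, -0.0173, 0.1212]
tcp_rot: [[0.995, 0.101, 0.0], [0.101, -0.995, 0.0], [0.0, -0.0, -1.0]]
force: [0.3, 0.2, -1.2]
opening: 0.715
grasp_force: 30.0
```

Emit:
move_arm([
  {"xyz":[0.8,30,0],"roll":0,"grip":0},
  {"xyz":[0.8,30,0],"roll":0,"grip":0},
  {"xyz":[0.8,30,0],"roll":0,"grip":0},
  {"xyz":[0.8,30,0],"roll":0,"grip":0},
  {"xyz":[0.8,30,0],"roll":0,"grip":0},
])

```text
time_s: 20.52
position: [0.4971, -0.1665, 0.1208]
tcp_rot: [[0.995, 0.099, -0.001], [0.099, -0.995, 0.001], [-0.001, -0.001, -1.0]]
force: [0.4, 0.6, -0.8]
opening: 0.71
grasp_force: 30.0
```

Emit:
move_arm([
  {"xyz":[0.8,30,0],"roll":0,"grip":0},
  {"xyz":[0.8,30,0],"roll":0,"grip":0},
  {"xyz":[0.8,22,0],"roll":-0.03,"grip":0},
  {"xyz":[0.8,11,0],"roll":-0.038,"grip":0},
  {"xyz":[0.8,3.7,0],"roll":-0.03,"grip":0},
])

```text
time_s: 20.93
position: [0.5119, -0.2637, 0.1208]
tcp_rot: [[0.981, 0.196, 0.001], [0.196, -0.981, -0.001], [0.001, 0.001, -1.0]]
force: [0.7, 1.3, -1.9]
opening: 0.71
grasp_force: 30.0
```

Emit:
move_arm([
  {"xyz":[0,0,0],"roll":0,"grip":0},
  {"xyz":[0,0,0],"roll":0,"grip":0},
  {"xyz":[0,0,0],"roll":0,"grip":0},
])

```text
time_s: 21.18
position: [0.5112, -0.26, 0.1206]
tcp_rot: [[0.981, 0.196, -0.001], [0.196, -0.981, 0.001], [-0.001, -0.001, -1.0]]
force: [-0.5, -0.3, -0.8]
opening: 0.71
grasp_force: 30.0
```

Run:
```python
from h import *
s,p,W=look("pics/w8.png"); print(s["position"],pose()[1],s["grasp_force"],s["force"])
print("tray",rect(W,(.511,-.261),.09,.010,.022))
print("block",rect(W,(.48,-.08),.09,.042,.055))
print(to(510.9,-261.1,8))
```

```text
[ 0.51115921 -0.25998795  0.12057916] -78.65757005141357 29.998395144939423 [-0.48630646 -0.25804157 -0.84177962]
tray (array([ 566.2, -249.6]), 15.6, 78.1, 101.3, 448, np.float64(15.5))
block (array([481.6, -80.7]), 56.3, 98.6, 171.7, 4052, np.float64(49.1))
[ -0.5   1.2 112.6]
```

View pics/w8.png

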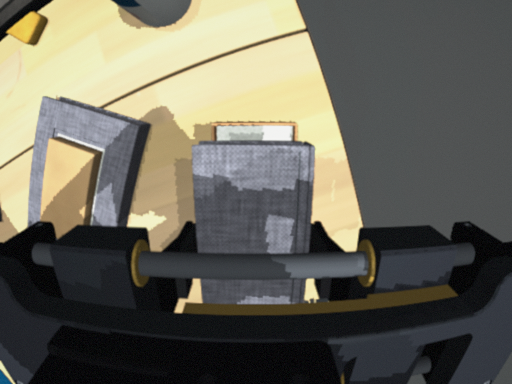

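Emit:
move_arm([
  {"xyz":[-0.5,1.2,20],"roll":0,"grip":0},
  {"xyz":[0,0,30],"roll":0,"grip":0},
  {"xyz":[0,0,25],"roll":0,"grip":0},
  {"xyz":[0,0,15],"roll":0,"grip":0},
  {"xyz":[0,0,8],"roll":0,"grip":0},
])

```text
time_s: 21.65
position: [0.5102, -0.2604, 0.0206]
tcp_rot: [[0.98, 0.197, -0.003], [0.197, -0.98, 0.003], [-0.003, -0.003, -1.0]]
force: [-0.4, 0.6, -2.0]
opening: 0.706
grasp_force: 30.0
```

Emit:
move_arm([
  {"xyz":[0,0,6],"roll":0,"grip":0},
  {"xyz":[0,0,4],"roll":0,"grip":0},
  {"xyz":[0,0,2.5],"roll":0,"grip":0},
  {"xyz":[0,0,0],"roll":0,"grip":0},
  {"xyz":[0,0,0],"roll":0,"grip":0},
])

```text
time_s: 22.07
position: [0.512, -0.2626, 0.011]
tcp_rot: [[0.98, 0.197, 0.001], [0.197, -0.98, -0.001], [0.001, 0.001, -1.0]]
force: [-0.4, 0.5, -1.3]
opening: 0.709
grasp_force: 30.0
```

Emit:
move_arm([
  {"xyz":[0,0,1],"roll":0,"grip":0},
  {"xyz":[0,0,0],"roll":0,"grip":0},
  {"xyz":[0,0,0],"roll":0,"grip":0},
])

```text
time_s: 22.32
position: [0.5117, -0.2624, 0.0097]
tcp_rot: [[0.981, 0.196, 0.001], [0.196, -0.981, -0.0], [0.0, 0.001, -1.0]]
force: [-1.1, -0.0, -1.5]
opening: 0.708
grasp_force: 30.0
```

Emit:
move_arm([
  {"xyz":[0,0,1],"roll":0,"grip":0},
  {"xyz":[0,0,0.5],"roll":0,"grip":0},
  {"xyz":[0,0,0],"roll":0,"grip":0},
  {"xyz":[0,0,0],"roll":0,"grip":0},
])

```text
time_s: 22.65
position: [0.5116, -0.2624, 0.0081]
tcp_rot: [[0.981, 0.197, 0.0], [0.197, -0.981, -0.0], [0.0, 0.0, -1.0]]
force: [0.1, -0.6, 2.1]
opening: 0.709
grasp_force: 30.0
```

Emit:
move_arm([
  {"xyz":[0,0,0],"roll":0,"grip":100},
  {"xyz":[0,0,0],"roll":0,"grip":100},
  {"xyz":[0,0,0],"roll":0,"grip":100},
  {"xyz":[0,0,0],"roll":0,"grip":100},
  {"xyz":[0,0,0],"roll":0,"grip":100},
])

```text
time_s: 23.07
position: [0.5115, -0.2622, 0.0077]
tcp_rot: [[0.98, 0.197, -0.0], [0.197, -0.98, 0.0], [-0.0, -0.0, -1.0]]
force: [-0.0, 0.3, 0.1]
opening: 0.962
grasp_force: 0.0
```

Emit:
move_arm([
  {"xyz":[0,0,-10],"roll":0,"grip":100},
  {"xyz":[0,0,-25],"roll":0,"grip":100},
  {"xyz":[0,0,-40],"roll":0,"grip":100},
  {"xyz":[0,0,-40],"roll":0,"grip":100},
  {"xyz":[-20,0,-25],"roll":0,"grip":100},
])

```text
time_s: 23.48
position: [0.4961, -0.2677, 0.1524]
tcp_rot: [[0.98, 0.198, 0.008], [0.198, -0.98, -0.006], [0.007, 0.007, -1.0]]
force: [0.9, -0.3, 0.4]
opening: 1.002
grasp_force: 0.0
```

Emit:
move_arm([
  {"xyz":[-20,0,0],"roll":0,"grip":100},
  {"xyz":[0,0,0],"roll":0,"grip":100},
  {"xyz":[0,0,0],"roll":0,"grip":100},
  {"xyz":[0,0,0],"roll":0,"grip":100},
])

```text
time_s: 23.82
position: [0.4725, -0.27, 0.1478]
tcp_rot: [[0.981, 0.196, 0.0], [0.196, -0.981, 0.0], [0.0, 0.0, -1.0]]
force: [0.4, -0.2, -0.8]
opening: 0.998
grasp_force: 0.0
```

Run:
```python
from h import *
s,p,W=look("pics/w9.png"); print(s["position"],pose()[1])
print("tray",rect(W,(.511,-.261),.09,.010,.018))
print("diary",rect(W,(.511,-.261),.09,.021,.03))
print("block",rect(W,(.48,-.08),.09,.042,.055))
print(to(466.7,106,150))
```

```text
[ 0.47253404 -0.27004718  0.14782756] -78.66646650510432
tray (array([ 509.9, -261.1]), 77.8, 130.6, 11.5, 1009, np.float64(15.4))
diary (array([ 512. , -262.1]), 61.9, 114.9, 11.2, 7364, np.float64(24.9))
block (array([480.5, -80.8]), 56.4, 100.4, 171.8, 4334, np.float64(49.1))
[  68.  -369.8   -2.4]
```

View pics/w9.png

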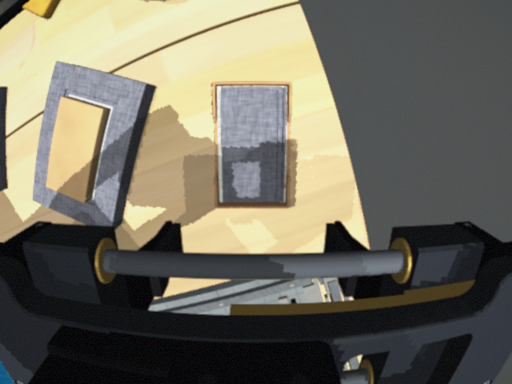

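Emit:
move_arm([
  {"xyz":[3,-18,0],"roll":0,"grip":100},
  {"xyz":[6,-30,0],"roll":0,"grip":100},
  {"xyz":[6.5,-35,0],"roll":0,"grip":100},
  {"xyz":[6.5,-35,0],"roll":0,"grip":100},
  {"xyz":[6.5,-35,0],"roll":0,"grip":100},
])

```text
time_s: 24.28
position: [0.4703, -0.1128, 0.1469]
tcp_rot: [[0.981, 0.196, -0.001], [0.196, -0.981, 0.001], [-0.001, -0.001, -1.0]]
force: [-0.1, -0.6, 0.4]
opening: 0.999
grasp_force: 0.0
```

Emit:
move_arm([
  {"xyz":[6.5,-35,0],"roll":0,"grip":100},
  {"xyz":[6.5,-35,0],"roll":0,"grip":100},
  {"xyz":[6.5,-35,0],"roll":0,"grip":100},
  {"xyz":[6.5,-35,0],"roll":0,"grip":100},
  {"xyz":[6.5,-35,0],"roll":0,"grip":100},
])

```text
time_s: 24.7
position: [0.4676, 0.0657, 0.147]
tcp_rot: [[0.98, 0.197, -0.001], [0.197, -0.98, 0.0], [-0.001, -0.001, -1.0]]
force: [0.7, -0.0, 0.0]
opening: 0.998
grasp_force: 0.0
```

Emit:
move_arm([
  {"xyz":[5,-30,0],"roll":0,"grip":100},
  {"xyz":[2,-11.8,0],"roll":0.0725,"grip":100},
  {"xyz":[0,0,0],"roll":0.0725,"grip":100},
  {"xyz":[0,0,0],"roll":0,"grip":100},
  {"xyz":[0,0,0],"roll":0,"grip":100},
])

```text
time_s: 25.12
position: [0.4664, 0.1065, 0.1471]
tcp_rot: [[0.998, 0.056, -0.001], [0.056, -0.998, 0.0], [-0.001, -0.0, -1.0]]
force: [-0.7, 0.7, -0.8]
opening: 0.999
grasp_force: 0.0
```

Emit:
move_arm([
  {"xyz":[0,0,0],"roll":0,"grip":100},
])

```text
time_s: 25.2
position: [0.4664, 0.1058, 0.1473]
tcp_rot: [[0.999, 0.054, -0.001], [0.054, -0.999, 0.0], [-0.001, -0.0, -1.0]]
force: [0.1, -1.3, -0.1]
opening: 0.999
grasp_force: 0.0
```

Run:
```python
from h import *
s,p,W=look(); print(s["position"],pose()[1])
r=rect(W,(.467,.106),.09,.02,.03)
print("diary",r)
print("tray",rect(W,(.491,.2825),.1,.010,.022))
print(to(*r[0],5.5))
```

```text
[0.46644787 0.1057918  0.14730592] -86.9418984598869
diary (array([466.4, 106.1]), 69.7, 141.6, 3.1, 9419, np.float64(25.9))
tray (array([490.2, 282.4]), 86.2, 158.4, 175.4, 1011, np.float64(15.3))
[ 1.000e-01 -5.000e-01  1.419e+02]
```

Emit:
move_arm([
  {"xyz":[0,0,30],"roll":0,"grip":100},
  {"xyz":[0,0,38],"roll":0,"grip":100},
  {"xyz":[0,0,34],"roll":0,"grip":100},
  {"xyz":[0,0,20],"roll":0,"grip":100},
  {"xyz":[0,0,12],"roll":0,"grip":100},
])

```text
time_s: 25.67
position: [0.465, 0.1051, 0.0112]
tcp_rot: [[0.999, 0.052, -0.004], [0.052, -0.999, 0.0], [-0.004, -0.0, -1.0]]
force: [0.2, 0.3, -0.5]
opening: 0.997
grasp_force: 0.0
```

Emit:
move_arm([
  {"xyz":[0,0,7.5],"roll":0,"grip":100},
  {"xyz":[0,0,0],"roll":0,"grip":100},
  {"xyz":[0,0,0],"roll":0,"grip":100},
  {"xyz":[0,0,0],"roll":0,"grip":0},
  {"xyz":[0,0,0],"roll":0,"grip":0},
])

```text
time_s: 26.08
position: [0.4671, 0.1058, 0.0073]
tcp_rot: [[0.999, 0.053, 0.002], [0.053, -0.999, -0.0], [0.002, 0.0, -1.0]]
force: [0.4, 1.3, 1.0]
opening: 0.922
grasp_force: 0.0
```

Emit:
move_arm([
  {"xyz":[0,0,0],"roll":0,"grip":0},
  {"xyz":[0,0,0],"roll":0,"grip":0},
  {"xyz":[0,0,0],"roll":0,"grip":0},
  {"xyz":[0,0,0],"roll":0,"grip":0},
  {"xyz":[0,0,0],"roll":0,"grip":0},
])

```text
time_s: 26.5
position: [0.4668, 0.1059, 0.0071]
tcp_rot: [[0.999, 0.053, 0.002], [0.053, -0.999, -0.0], [0.002, 0.0, -1.0]]
force: [-1.0, -0.1, 6.6]
opening: 0.791
grasp_force: 30.0
```

Emit:
move_arm([
  {"xyz":[0,0,-2],"roll":0,"grip":0},
  {"xyz":[0,0,-6],"roll":0,"grip":0},
  {"xyz":[0,0,-20],"roll":0,"grip":0},
  {"xyz":[0,0,-25],"roll":0,"grip":0},
  {"xyz":[0,0,-15],"roll":0,"grip":0},
])

```text
time_s: 26.92
position: [0.4663, 0.1059, 0.0757]
tcp_rot: [[0.999, 0.053, 0.0], [0.053, -0.999, 0.0], [0.0, 0.0, -1.0]]
force: [0.4, 0.2, -1.3]
opening: 0.79
grasp_force: 30.0
```

Emit:
move_arm([
  {"xyz":[3,-12,-12],"roll":0,"grip":0},
  {"xyz":[4,-22,0],"roll":0,"grip":0},
  {"xyz":[5,-28,0],"roll":0,"grip":0},
  {"xyz":[5,-28,0],"roll":0,"grip":0},
  {"xyz":[5,-28,0],"roll":0,"grip":0},
])

```text
time_s: 27.33
position: [0.4816, 0.2258, 0.0865]
tcp_rot: [[0.999, 0.052, -0.001], [0.052, -0.999, -0.0], [-0.001, 0.0, -1.0]]
force: [0.3, -0.6, -2.2]
opening: 0.789
grasp_force: 30.0
```

Emit:
move_arm([
  {"xyz":[5,-28,0],"roll":0,"grip":0},
  {"xyz":[4,-18,0],"roll":0,"grip":0},
  {"xyz":[2.1,-11,0],"roll":0.035,"grip":0},
  {"xyz":[0,0,0],"roll":0.06,"grip":0},
  {"xyz":[0,0,0],"roll":0.045,"grip":0},
])

```text
time_s: 27.75
position: [0.4893, 0.2833, 0.0861]
tcp_rot: [[0.996, -0.088, -0.001], [-0.088, -0.996, -0.0], [-0.001, 0.0, -1.0]]
force: [0.2, 0.1, -2.7]
opening: 0.787
grasp_force: 30.0
```

Emit:
move_arm([
  {"xyz":[0,0,0],"roll":0,"grip":0},
  {"xyz":[0,0,0],"roll":0,"grip":0},
  {"xyz":[0,0,0],"roll":0,"grip":0},
])

```text
time_s: 28.0
position: [0.4897, 0.2821, 0.0862]
tcp_rot: [[0.996, -0.086, -0.001], [-0.086, -0.996, -0.0], [-0.001, 0.0, -1.0]]
force: [0.3, -0.5, -1.0]
opening: 0.788
grasp_force: 30.0
```

Run:
```python
from h import *
s,p,W=look("pics/w10.png"); print(s["position"],pose()[1],s["grasp_force"],s["force"])
print(to(490.6,282.4,10.1))
```

```text
[0.48970657 0.28213189 0.08619369] -94.97142252238328 29.99955028295517 [ 0.26286772 -0.48965628 -1.03012812]
[ 0.7 -0.4 76.1]
```

View pics/w10.png

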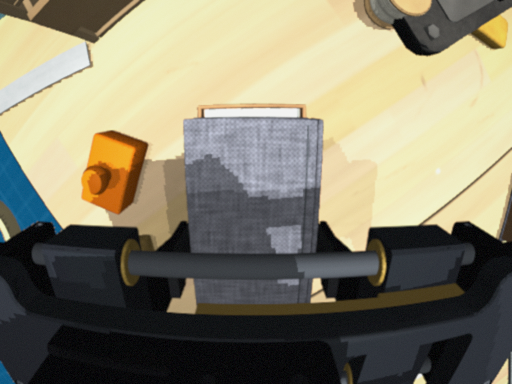

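Emit:
move_arm([
  {"xyz":[0.7,-0.3,15],"roll":0,"grip":0},
  {"xyz":[0,0,20],"roll":0,"grip":0},
  {"xyz":[0,0,16],"roll":0,"grip":0},
  {"xyz":[0,0,10],"roll":0,"grip":0},
  {"xyz":[0,0,6],"roll":0,"grip":0},
])

```text
time_s: 28.47
position: [0.4901, 0.2821, 0.0179]
tcp_rot: [[0.996, -0.087, -0.002], [-0.087, -0.996, -0.001], [-0.002, 0.001, -1.0]]
force: [-0.0, 0.6, -2.0]
opening: 0.791
grasp_force: 30.0
```

Emit:
move_arm([
  {"xyz":[0,0,4],"roll":0,"grip":0},
  {"xyz":[0,0,2],"roll":0,"grip":0},
  {"xyz":[0,0,1],"roll":0,"grip":0},
  {"xyz":[0,0,0],"roll":0,"grip":0},
  {"xyz":[0,0,0],"roll":0,"grip":0},
])

```text
time_s: 28.88
position: [0.4913, 0.2828, 0.0129]
tcp_rot: [[0.996, -0.087, 0.001], [-0.087, -0.996, 0.0], [0.001, -0.001, -1.0]]
force: [0.6, 0.6, -1.4]
opening: 0.789
grasp_force: 30.0
```

Emit:
move_arm([
  {"xyz":[0,0,1],"roll":0,"grip":0},
  {"xyz":[0,0,0],"roll":0,"grip":0},
  {"xyz":[0,0,0],"roll":0,"grip":0},
])

```text
time_s: 29.13
position: [0.4909, 0.2827, 0.0115]
tcp_rot: [[0.996, -0.087, 0.0], [-0.087, -0.996, 0.0], [0.0, -0.0, -1.0]]
force: [0.1, -0.3, -1.9]
opening: 0.791
grasp_force: 30.0
```

Then release and rise, backing toward the parked weight.

Emit:
move_arm([
  {"xyz":[0,0,1],"roll":0,"grip":0},
  {"xyz":[0,0,0.4],"roll":0,"grip":0},
  {"xyz":[0,0,0],"roll":0,"grip":0},
  {"xyz":[0,0,0],"roll":0,"grip":0},
])

```text
time_s: 29.47
position: [0.4909, 0.2827, 0.0101]
tcp_rot: [[0.996, -0.087, 0.0], [-0.087, -0.996, 0.0], [0.0, -0.0, -1.0]]
force: [-0.3, 0.4, 1.1]
opening: 0.787
grasp_force: 30.0
```

Emit:
move_arm([
  {"xyz":[0,0,0],"roll":0,"grip":100},
  {"xyz":[0,0,0],"roll":0,"grip":100},
  {"xyz":[0,0,0],"roll":0,"grip":100},
  {"xyz":[0,0,0],"roll":0,"grip":100},
  {"xyz":[0,0,0],"roll":0,"grip":100},
])

```text
time_s: 29.88
position: [0.4909, 0.2826, 0.0099]
tcp_rot: [[0.996, -0.087, 0.0], [-0.087, -0.996, 0.0], [0.0, -0.0, -1.0]]
force: [0.6, -0.5, -0.4]
opening: 0.986
grasp_force: 0.0
```

Emit:
move_arm([
  {"xyz":[0,0,-10],"roll":0,"grip":100},
  {"xyz":[0,0,-25],"roll":0,"grip":100},
  {"xyz":[0,0,-40],"roll":0,"grip":100},
  {"xyz":[0,0,-40],"roll":0,"grip":100},
  {"xyz":[-20,-10,-35],"roll":0,"grip":100},
])

```text
time_s: 30.3
position: [0.4758, 0.2935, 0.163]
tcp_rot: [[0.996, -0.09, 0.006], [-0.09, -0.996, 0.001], [0.006, -0.002, -1.0]]
force: [1.0, 0.7, 1.0]
opening: 0.999
grasp_force: 0.0
```

Emit:
move_arm([
  {"xyz":[-25,-25,0],"roll":-0.07,"grip":100},
  {"xyz":[-25,-25,0],"roll":-0.07,"grip":100},
  {"xyz":[0,-25,0],"roll":0,"grip":100},
  {"xyz":[0,-25,0],"roll":0,"grip":100},
  {"xyz":[0,0,0],"roll":0,"grip":100},
])

```text
time_s: 30.72
position: [0.4217, 0.401, 0.1614]
tcp_rot: [[0.998, 0.056, 0.003], [0.056, -0.998, 0.004], [0.004, -0.004, -1.0]]
force: [1.4, 0.2, -0.6]
opening: 0.999
grasp_force: 0.0
```

Emit:
move_arm([
  {"xyz":[0,0,0],"roll":0,"grip":100},
  {"xyz":[0,0,0],"roll":0,"grip":100},
  {"xyz":[0,0,0],"roll":0,"grip":100},
])

```text
time_s: 30.97
position: [0.4217, 0.3957, 0.1599]
tcp_rot: [[0.999, 0.052, -0.001], [0.052, -0.999, -0.001], [-0.001, 0.001, -1.0]]
force: [0.5, -0.3, -0.7]
opening: 0.998
grasp_force: 0.0
```

Run:
```python
from h import *
s,p,W=look("pics/w11.png"); print(s["position"],pose()[1])
print("tray",rect(W,(.4906,.2824),.1,.010,.018))
print("diary",rect(W,(.4906,.2824),.1,.024,.035))
print("weight",rect(W,(.432,.4),.05,.028,.04),rect(W,(.432,.4),.05,.05,.07))
r=rect(W,(.432,.4),.05,.028,.04); 
if r: print(to(*r[0],6))
```

```text
[0.42171739 0.39568883 0.1598866 ] -87.0484015831362
tray (array([490.1, 283.2]), 85.5, 158.6, 175.4, 804, np.float64(15.2))
diary (array([490.2, 283. ]), 70.1, 143.0, 175.0, 8075, np.float64(28.8))
weight (array([430.8, 400.9]), 39.6, 60.9, 3.6, 1874, np.float64(33.9)) (array([431.2, 400.8]), 20.9, 22.6, 89.8, 456, np.float64(58.1))
[  9.3  -4.9 153.8]
```

View pics/w11.png

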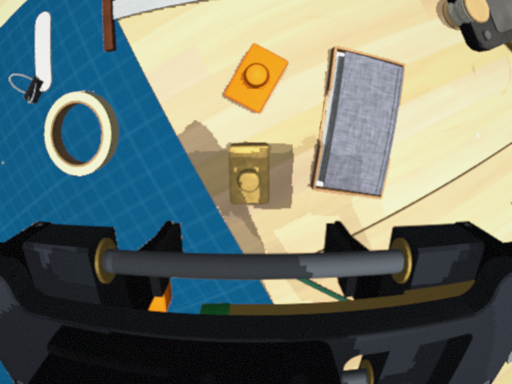

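Emit:
move_arm([
  {"xyz":[9.4,-4.9,15],"roll":-0.011,"grip":100},
  {"xyz":[0,0,32],"roll":0,"grip":100},
  {"xyz":[0,0,38],"roll":0,"grip":100},
  {"xyz":[0,0,32],"roll":0,"grip":100},
  {"xyz":[0,0,20],"roll":0,"grip":100},
])

```text
time_s: 31.43
position: [0.4297, 0.3999, 0.0198]
tcp_rot: [[0.998, 0.062, -0.004], [0.062, -0.998, -0.003], [-0.004, 0.003, -1.0]]
force: [0.1, -0.3, -1.1]
opening: 1.0
grasp_force: 0.0
```

Emit:
move_arm([
  {"xyz":[0,0,10],"roll":0,"grip":100},
  {"xyz":[0,0,6.5],"roll":0,"grip":100},
  {"xyz":[0,0,0],"roll":0,"grip":100},
  {"xyz":[0,0,0],"roll":0,"grip":100},
  {"xyz":[0,0,0],"roll":0,"grip":0},
])

```text
time_s: 31.85
position: [0.4321, 0.4027, 0.0079]
tcp_rot: [[0.998, 0.064, 0.003], [0.064, -0.998, 0.002], [0.003, -0.001, -1.0]]
force: [0.2, 0.5, 0.6]
opening: 0.976
grasp_force: 0.0
```

Emit:
move_arm([
  {"xyz":[0,0,0],"roll":0,"grip":0},
  {"xyz":[0,0,0],"roll":0,"grip":0},
  {"xyz":[0,0,0],"roll":0,"grip":0},
  {"xyz":[0,0,0],"roll":0,"grip":0},
  {"xyz":[0,0,0],"roll":0,"grip":0},
])

```text
time_s: 32.27
position: [0.431, 0.4023, 0.0067]
tcp_rot: [[0.998, 0.064, 0.0], [0.064, -0.998, 0.0], [0.0, -0.0, -1.0]]
force: [0.3, 0.0, 0.7]
opening: 0.632
grasp_force: 0.0
```

Emit:
move_arm([
  {"xyz":[0,0,0],"roll":0,"grip":0},
  {"xyz":[0,0,0],"roll":0,"grip":0},
  {"xyz":[0,0,0],"roll":0,"grip":0},
  {"xyz":[0,0,0],"roll":0,"grip":0},
  {"xyz":[0,0,0],"roll":0,"grip":0},
])

```text
time_s: 32.68
position: [0.4308, 0.4014, 0.0063]
tcp_rot: [[0.998, 0.064, -0.001], [0.064, -0.998, -0.001], [-0.001, 0.001, -1.0]]
force: [-0.2, -4.0, 1.9]
opening: 0.455
grasp_force: 30.0
```

Emit:
move_arm([
  {"xyz":[0,0,-3],"roll":0,"grip":0},
  {"xyz":[0,0,-10],"roll":0,"grip":0},
  {"xyz":[0,0,-25],"roll":0,"grip":0},
  {"xyz":[0,0,-35],"roll":0,"grip":0},
  {"xyz":[0,0,-32],"roll":0,"grip":0},
])

```text
time_s: 33.1
position: [0.4295, 0.4019, 0.1115]
tcp_rot: [[0.998, 0.063, -0.003], [0.063, -0.998, -0.001], [-0.003, 0.001, -1.0]]
force: [1.2, 0.3, -7.3]
opening: 0.454
grasp_force: 30.0
```

Emit:
move_arm([
  {"xyz":[0,10,-15],"roll":0,"grip":0},
  {"xyz":[1,20,0],"roll":0,"grip":0},
  {"xyz":[1,30,0],"roll":0,"grip":0},
  {"xyz":[1,30,0],"roll":0,"grip":0},
  {"xyz":[1,30,0],"roll":0,"grip":0},
])

```text
time_s: 33.52
position: [0.4415, 0.282, 0.1264]
tcp_rot: [[0.998, 0.065, -0.001], [0.065, -0.998, 0.0], [-0.001, -0.0, -1.0]]
force: [0.1, 0.0, -7.3]
opening: 0.458
grasp_force: 30.0
```

Emit:
move_arm([
  {"xyz":[1,30,0],"roll":0,"grip":0},
  {"xyz":[1,30,0],"roll":0,"grip":0},
  {"xyz":[1,30,0],"roll":0,"grip":0},
  {"xyz":[1,30,0],"roll":0,"grip":0},
  {"xyz":[1,30,0],"roll":0,"grip":0},
])

```text
time_s: 33.93
position: [0.4566, 0.1324, 0.1264]
tcp_rot: [[0.998, 0.064, -0.0], [0.064, -0.998, 0.001], [-0.0, -0.001, -1.0]]
force: [0.6, 0.7, -6.8]
opening: 0.461
grasp_force: 30.0
```

Emit:
move_arm([
  {"xyz":[1,30,0],"roll":0,"grip":0},
  {"xyz":[1,30,0],"roll":0,"grip":0},
  {"xyz":[1,30,0],"roll":0,"grip":0},
  {"xyz":[1,30,0],"roll":0,"grip":0},
  {"xyz":[2,30,0],"roll":0,"grip":0},
])

```text
time_s: 34.35
position: [0.4721, -0.0169, 0.1265]
tcp_rot: [[0.998, 0.063, -0.001], [0.063, -0.998, 0.001], [-0.0, -0.001, -1.0]]
force: [0.2, 0.7, -6.9]
opening: 0.455
grasp_force: 30.0
```

Emit:
move_arm([
  {"xyz":[2.8,30,0],"roll":0,"grip":0},
  {"xyz":[1,22,0],"roll":0.04,"grip":0},
  {"xyz":[0,10,0],"roll":0.065,"grip":0},
  {"xyz":[0,2,0],"roll":0.065,"grip":0},
  {"xyz":[0,0,0],"roll":0.037,"grip":0},
])

```text
time_s: 34.77
position: [0.48, -0.0805, 0.1264]
tcp_rot: [[0.989, -0.148, 0.0], [-0.148, -0.989, 0.001], [0.0, -0.001, -1.0]]
force: [-0.0, 0.5, -7.5]
opening: 0.457
grasp_force: 30.0
```

Emit:
move_arm([
  {"xyz":[0,0,0],"roll":0,"grip":0},
  {"xyz":[0,0,0],"roll":0,"grip":0},
  {"xyz":[0,0,0],"roll":0,"grip":0},
])

```text
time_s: 35.02
position: [0.4798, -0.0792, 0.1264]
tcp_rot: [[0.99, -0.142, -0.0], [-0.142, -0.99, 0.0], [-0.0, -0.0, -1.0]]
force: [0.2, -0.4, -6.5]
opening: 0.459
grasp_force: 30.0
```

Run:
```python
from h import *
s,p,W=look("pics/w12.png"); print(s["position"],pose()[1],s["grasp_force"],s["force"])
print(to(480.5,-80.5,55.3))
```

```text
[ 0.47979332 -0.07919088  0.12635892] -98.13825030125011 29.99583696015179 [ 0.2089039  -0.4019748  -6.54632749]
[ 0.8  1.2 71.1]
```

View pics/w12.png

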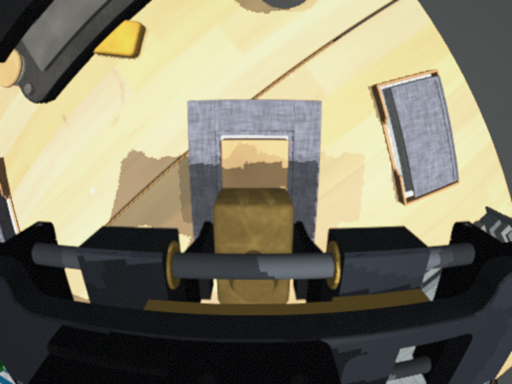

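Emit:
move_arm([
  {"xyz":[0.8,1.2,15],"roll":0,"grip":0},
  {"xyz":[0,0,20],"roll":0,"grip":0},
  {"xyz":[0,0,16],"roll":0,"grip":0},
  {"xyz":[0,0,9],"roll":0,"grip":0},
  {"xyz":[0,0,5],"roll":0,"grip":0},
])

```text
time_s: 35.48
position: [0.4801, -0.0805, 0.0602]
tcp_rot: [[0.99, -0.142, -0.002], [-0.142, -0.99, 0.001], [-0.002, -0.001, -1.0]]
force: [-0.3, -0.6, -7.1]
opening: 0.457
grasp_force: 30.0
```

Emit:
move_arm([
  {"xyz":[0,0,3],"roll":0,"grip":0},
  {"xyz":[0,0,1],"roll":0,"grip":0},
  {"xyz":[0,0,0],"roll":0,"grip":0},
  {"xyz":[0,0,0],"roll":0,"grip":0},
  {"xyz":[0,0,0],"roll":0,"grip":0},
])

```text
time_s: 35.9
position: [0.4811, -0.0812, 0.058]
tcp_rot: [[0.99, -0.143, 0.001], [-0.143, -0.99, -0.001], [0.001, 0.0, -1.0]]
force: [0.6, -0.1, -7.9]
opening: 0.454
grasp_force: 30.0
```

Emit:
move_arm([
  {"xyz":[0,0,1],"roll":0,"grip":0},
  {"xyz":[0,0,0],"roll":0,"grip":0},
  {"xyz":[0,0,0],"roll":0,"grip":0},
])

```text
time_s: 36.15
position: [0.4806, -0.081, 0.0565]
tcp_rot: [[0.99, -0.143, 0.0], [-0.143, -0.99, -0.0], [0.0, 0.0, -1.0]]
force: [-0.2, -0.4, -7.1]
opening: 0.456
grasp_force: 30.0
```

Emit:
move_arm([
  {"xyz":[0,0,0.8],"roll":0,"grip":0},
  {"xyz":[0,0,0],"roll":0,"grip":0},
  {"xyz":[0,0,0],"roll":0,"grip":0},
])

```text
time_s: 36.4
position: [0.4806, -0.081, 0.0555]
tcp_rot: [[0.99, -0.143, -0.0], [-0.143, -0.99, 0.0], [-0.0, -0.0, -1.0]]
force: [-0.5, 0.1, -7.1]
opening: 0.46
grasp_force: 30.0
```

Emit:
move_arm([
  {"xyz":[0,0,0.4],"roll":0,"grip":0},
  {"xyz":[0,0,0],"roll":0,"grip":0},
  {"xyz":[0,0,0],"roll":0,"grip":0},
])

```text
time_s: 36.65
position: [0.4806, -0.081, 0.0553]
tcp_rot: [[0.99, -0.143, 0.0], [-0.143, -0.99, -0.0], [0.0, 0.0, -1.0]]
force: [-0.3, 0.2, -2.9]
opening: 0.458
grasp_force: 30.0
```

Emit:
move_arm([
  {"xyz":[0,0,0],"roll":0,"grip":100},
  {"xyz":[0,0,0],"roll":0,"grip":100},
  {"xyz":[0,0,0],"roll":0,"grip":100},
  {"xyz":[0,0,0],"roll":0,"grip":100},
  {"xyz":[0,0,0],"roll":0,"grip":100},
])

```text
time_s: 37.07
position: [0.4809, -0.0812, 0.0554]
tcp_rot: [[0.99, -0.143, 0.001], [-0.143, -0.99, -0.0], [0.001, 0.0, -1.0]]
force: [0.9, 0.0, -0.2]
opening: 0.75
grasp_force: 0.0
```

Emit:
move_arm([
  {"xyz":[0,0,-10],"roll":0,"grip":100},
  {"xyz":[0,0,-25],"roll":0,"grip":100},
  {"xyz":[0,0,-35],"roll":0,"grip":100},
  {"xyz":[0,0,-35],"roll":0,"grip":100},
  {"xyz":[0,0,-35],"roll":0,"grip":100},
])

```text
time_s: 37.48
position: [0.48, -0.0808, 0.1972]
tcp_rot: [[0.99, -0.143, -0.0], [-0.143, -0.99, 0.0], [-0.0, -0.0, -1.0]]
force: [0.5, -0.2, 0.5]
opening: 0.99
grasp_force: 0.0
```

Emit:
move_arm([
  {"xyz":[-20,0,-30],"roll":0,"grip":100},
  {"xyz":[-20,0,-20],"roll":0,"grip":100},
  {"xyz":[0,0,0],"roll":0,"grip":100},
  {"xyz":[0,0,0],"roll":0,"grip":100},
  {"xyz":[0,0,0],"roll":0,"grip":100},
])

```text
time_s: 37.9
position: [0.4412, -0.0753, 0.2451]
tcp_rot: [[0.99, -0.143, 0.001], [-0.143, -0.99, -0.0], [0.001, 0.0, -1.0]]
force: [0.5, -0.4, -0.9]
opening: 0.999
grasp_force: 0.0
```

Run:
```python
from h import *
s,p,W=look("pics/w13.png"); print(s["position"])
print("weight",rect(W,(.48,-.08),.06,.075,.09),rect(W,(.48,-.08),.06,.1,.12))
print("block",rect(W,(.48,-.08),.07,.042,.055))
print("small",rect(W,(.511,-.261),.09,.021,.03))
print("large",rect(W,(.4906,.2824),.1,.024,.035))
```

```text
[ 0.44116965 -0.07533013  0.24509031]
weight (array([480.8, -81. ]), 39.6, 60.3, 171.3, 1564, np.float64(82.8)) (array([480.5, -81. ]), 20.7, 22.1, 171.7, 374, np.float64(107.1))
block (array([480.1, -80.2]), 54.7, 100.6, 171.0, 1733, np.float64(49.0))
small (array([ 511.7, -261.7]), 63.5, 114.1, 10.9, 3297, np.float64(24.7))
large (array([490.9, 282.4]), 72.0, 141.6, 175.0, 2555, np.float64(29.3))
```

View pics/w13.png

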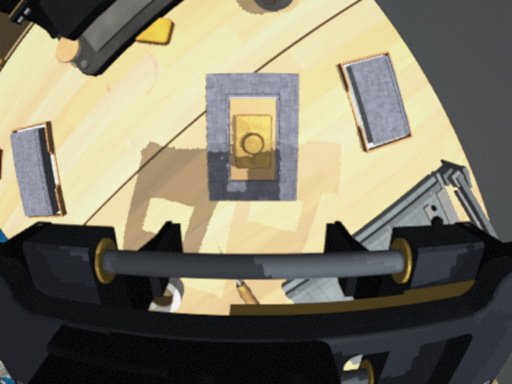

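The picture shows the weight upright on the middle of the block at about (253,142). Both diaries lie flat in their trays at (38,170) and (378,100).

```bash
python3 -c "
from rig import bot
print(bot.hand_in())"
```

```text
the job is handed in; nothing more can be done
None
```

The job is done and handed in at about 38 s of robot time: both diaries lie flat in their own trays, the block sits in the label panel with the brass weight upright on its middle, and nothing else was touched.

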